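# Push a tube block through a treadle gate

### The job

A violet tube block stands in the raised metal chute, in front of a hinged gate leaf that sticks up through the deck. Press the black rubber-topped treadle bar beside the chute down with one fingertip and keep it down so that the gate stays sunk, while your other fingertip pushes the block from behind along the chute and completely past the gate; then let go so that the gate springs fully up behind the block. Do not pinch or lift the block, and leave the things around the chute alone.

Things in the scene. Friction and masses are not known exactly. Their poses are not given: they have to be found in the camera images.
- chute: Fixed bare-metal chute on legs, 300 mm long, open on top. Origin: on the bench, below the lane's middle, at the gate; +x runs along the lane in the pushing direction, +z up, +y left of +x. All x, y, z given with the other things are in this frame. Lane 68 mm wide (y = -34 to 34 mm) between 4 mm walls whose tops are at z = 80 mm; the treadle bar lies outside the wall on the -y side.
- deck (a point): Point on the deck's top in the middle of the lane, just above the gate's slot (chute x = 0, y = 0, z = 55 mm). The deck runs from the flared entry at x = -200 mm to a stop plate at x = 97 mm, so the bay behind the gate is 94 mm long. Hinge brackets stand on the +y side, out to y = 90 mm.
- gate (a joint): Angle of gate leaf and treadle bar (one rigid part), rad: 0 = gate up, 0.30 = hard stop. Hinge axis along the chute at y = 70, z = 47 mm. Up, the leaf rises 6 mm (at the +y wall) to 19 mm (at the -y wall) above the deck at x = -3 to 3 mm; from 0.20 on it is below the deck and a block slides over it. About 3 N on the bar starts it, 5 N holds it at the stop; it springs back up when let go.
- bar_mid (a point): Middle of the treadle bar's top (moves with it). Steel strip with black rubber top, 260 x 45 mm, x = -190 to 70 mm. Gate up: level, z = 105 mm, y = -86 to -41 mm. At 0.25 rad: z about 70 mm at y = -70 mm, y = -95 to -52 mm, sloping down outward. It works alike wherever along it one presses; a fingertip can slide along it.
- straddle (a point): A point over the -y wall (chute x = 0, y = -38, z = 70 mm). A gripper open about 60 mm, closing direction across the chute, its middle on the line through this point along the lane, has one fingertip on the bar and the other in the lane behind the block. With both fingertips at z = 70 mm (66 to 75 serves) the gate is sunk, at about 0.25 rad, and the lane fingertip is 15 mm above the deck.
- block: Loose violet moulded tube block, 62 x 62 mm and 46 mm high (moulded edges to 48 mm), about 0.2 kg, standing upright in the lane on the deck with 3 mm play on each side; its sides are parallel to the lane. Origin: centre of its underside. It starts with its centre 75 to 110 mm before the gate (chute x = -110 to -75 mm); it is past the gate once its centre is 36 mm or more beyond it.
- low_block: Bystander: lower violet tube block, 62 x 81 x 26 mm, on the bench before the chute's entry. Origin: centre of its underside. Leave alone.
- clock: Bystander: small white bench timer, 62 x 66 x 19 mm, on the bench beyond the chute's far end. Origin: centre of its underside. Leave alone.
- small_bottle: Bystander: clear bottle with blue cap, 56 mm in diameter, 105 mm high, on the bench beyond the chute's far end. Origin: centre of its underside. Leave alone.
Things that resemble listed ones, but are neither listed nor needed, are in the scene too. What is shaped like the block but brown is not meant.

How it is judged:
By the outcome, as a careful person would: the job done as asked, in the order asked, and still so for the second after the job is handed in, with the robot touching nothing.
It also fails if it takes over 42 s, if anything falls off the work surface, if the arm or the gripper's body presses on something with over 40 N, if the wrist force passes 120 N, or if a joint passes its speed limit or range.

### The arm

A 6-joint arm with a two-finger parallel gripper is mounted at the origin on a cart in front of the work surface, level with it; the furniture and walls round the work are solid. World frame = base frame: x ahead of the robot, y to its left, z up, the work surface at z = 0. Lengths are in mm, angles in rad, forces in N, time in s.
With the tool pointing down it reaches from about 350 to 925 mm from the base axis. Payload 6.4 kg.
Tool frame: the origin (TCP) lies between the finger pads; the fingertips stand env.finger_overhang ahead of it and the grasp point (between the pads) lies 2 mm behind it (env.finger_overhang is the distance from the TCP to the fingertips, in mm); z points along the fingers, y is the line along which they close (so a half turn about z gives the same grasp; the last joint's range is limited). The gripper opens to 94 mm and grips with 3 to 60 N. Pads are 16 mm wide; open, the fingers measure 119 mm over their backs; the gripper's body (75 mm by 177 mm) begins 78 mm behind the grasp point.
Start: joints at [0.939, 0.245, 1.558, -0, 1.339, -0.174], TCP at [287.283, 583.08, 222.455] pointing down, gripper open.
Joint ranges: [-3.13, 3.13], [-1.02, 2.26], [0.13, 2.54], [-0.95, 4.09], [0.21, 2.88], [-2.74, 2.74]. Speed limits (rad/s): [2.57, 2.57, 3.14, 3.14, 3.14, 3.14].

### API

Orientations are given as a unit quaternion [w, x, y, z].
In Python, from plant import status, imaging, job, env gives the robot as it stands.
- The arm moves only by the tool play_rows, never from a script. Its argument "steps" is a list of rows, each a list of 3 entries, a list of its own where there are three numbers: the shift along the tool's x, y, z in units of 25 mm (1.0 is 25 mm), then the turn, a rotation vector about the tool's x, y, z in degrees, then the opening in per cent of the stroke, from 0 (shut) to 100 (fully open). In form: [[[tx, ty, tz], [wx, wy, wz], claw], ...]. A call has 1 to 12 rows; each row shifts and turns the commanded pose from where the row before left it, along the tool's axes as they then stand; what a row does not reach is not made up. A row lasts 1/10 s, in which the tool goes at most 50 mm and 8.59 degrees, less where a joint would pass 70% of its speed; a pose out of reach is approached as far as the arm can. A call is refused whole if a number of a shift passes 1 or a number of a turn 8.59, either way. A call with a gripper value outside its range is refused whole. The fingers move at their own pace and stop on an object; "squeeze" is the grip in N (left out, the last holds). Time passes only in rows, so rows that do not move let the fingers close. It gives the time, the measured TCP pose, the force, the opening and the grip force at its end, in the units of the state.
- status.observe(): the state, without advancing time (a new reading comes with each control period).
- imaging.grab_frame(name): name is "side" or "top"; returns a dict with "color" (400x640x3 uint8, red, green, blue), "fov_y" (degrees; the focal length in pixels is half the picture's height over the tangent of half this angle, whatever the lens; pixels are square), "cx", "cy" (the principal point, pixels), "dist_coeffs" ([k1, k2, p1, p2, k3] as OpenCV has them; the pictures are not rectified), "world_from_camera" (4x4, takes a point from camera to world coordinates). Camera axes: x right, y down, z forward; pixel columns grow to the right and rows downward; lengths in mm; the calibration is good to about 2 mm. A picture is of the moment at which its call begins. There is no depth.
- job.close_job(): hands the job in; it is judged then, once.
The state is a dict: "clock": time; "qpos": joint angles; "qvel": joint speeds; "joint_torque": joint torques, N m; "tool_pos": TCP position; "tcp_rot": TCP orientation; "force": force on the tool from outside, world axes, zero at the start; "moment": the same for the moment, N m; "grip_width": finger opening in mm; "gripper_force": force on a finger pad.
Only numpy, scipy, OpenCV 4.12 (cv2) and the standard library are available. Lean on these libraries where they do the work, as an engineer would, in place of code of your own. Each camera call takes 0.05 s, during which the arm holds its last target. There are 200 camera calls.

## Working session

There is one attempt and no reset: what is moved stays moved. The work goes in short steps, Python scripts to look and compute and a tool call to move; the robot and the scene stay as the last step left them, time stands still between calls to the robot, and variables do not carry over. Pictures are saved under pics/ and viewed, at most 10 in all, crops included, and the job is handed in when it is done.

Besides the shell and the picture viewer there is one more tool, called after "Request:" as a command line: name --argument value ..., lists and objects as JSON in quotes. play_rows: Moves the arm, as the interface text tells. Its arguments: {"type":"object","properties":{"steps":{"type":"array","items":{"type":"array"}},"squeeze":{"type":"number"}},"required":["steps"]}

```bash
mkdir -p pics
python3 - <<'E'
from plant import status, imaging, job, env
import cv2,pickle
s=status.observe();print(s,env.finger_overhang)
for n in("side","top"):
    f=imaging.grab_frame(n);pickle.dump(f,open(f"{n}.pkl","wb"))
    cv2.imwrite(f"pics/{n}0.png",f["color"][:,:,::-1]);print(n,f["fov_y"],f["cx"],f["cy"],f["dist_coeffs"],f["world_from_camera"])
E
```

```text
{'clock': 0.0, 'qpos': array([ 9.38895069e-01,  2.45805224e-01,  1.55897883e+00, -6.10208782e-06,
        1.33866207e+00, -1.74085846e-01]), 'qvel': array([-5.65164529e-05, -5.05212663e-04,  6.24510356e-04,  3.97378115e-04,
        5.93402009e-04,  1.10257802e-03]), 'joint_torque': array([ 7.47618396e-04, -4.15832448e+01, -3.14604735e+01,  6.85403729e-02,
        3.32307571e-02, -1.24769813e-04]), 'tool_pos': array([286.95226347, 582.61993707, 221.3698891 ]), 'tcp_rot': array([-3.60711086e-04,  2.26913074e-01,  9.73914574e-01, -8.53660929e-04]), 'force': array([ 0.71845709,  0.14133639, -0.1426535 ]), 'moment': array([-0.02322304,  0.00307297,  0.05797108]), 'gripper_force': 0.0, 'grip_width': 94.13848407617428} 17.0
side 52.47908126645516 318.6451725873403 197.57278412600556 [-0.10288362  0.          0.          0.          0.        ] [[ 9.75921150e-01 -1.27111315e-01  1.77258630e-01  3.76884960e+02]
 [-2.17323266e-01 -4.97078720e-01  8.40049608e-01 -8.36078247e+02]
 [-1.86683170e-02 -8.58344604e-01 -5.12733882e-01  6.18581767e+02]
 [ 0.00000000e+00  0.00000000e+00  0.00000000e+00  1.00000000e+00]]
top 51.66446989558964 320.1646411005245 191.80581723020174 [-0.07131481  0.          0.          0.          0.        ] [[-2.05321997e-02 -9.88327482e-01  1.50954357e-01  4.35125023e+02]
 [-9.99763774e-01  2.13729382e-02  3.94895985e-03  4.29808891e+01]
 [-7.12920369e-03 -1.50837617e-01 -9.88532846e-01  1.06614797e+03]
 [ 0.00000000e+00  0.00000000e+00  0.00000000e+00  1.00000000e+00]]
```

View pics/top0.png

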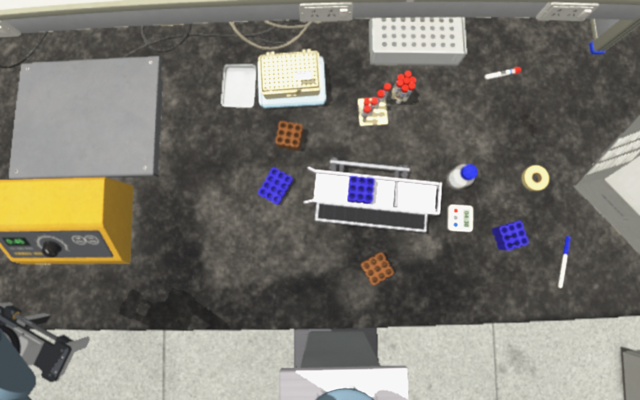

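View pics/side0.png

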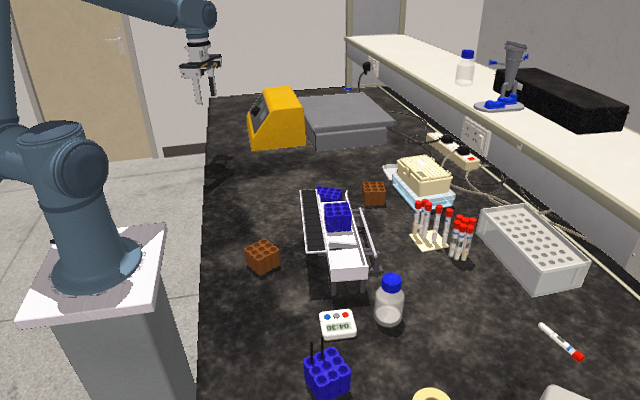

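The top view shows the chute running left to right from about (312,187) to (440,197), with the block at (361,189) and the gate line near (395,193). The treadle bar lies below it from (316,213) to (427,223). In the side view the chute is at about (335,235). I'll enlarge both for corners.

Run:
```python
import cv2,pickle,numpy as np
t=pickle.load(open("top.pkl","rb"))["color"][145:245,295:455,::-1];s=pickle.load(open("side.pkl","rb"))["color"][175:300,285:395,::-1]
cv2.imwrite("pics/t1.png",cv2.resize(t,None,fx=5,fy=5,interpolation=cv2.INTER_CUBIC))
```

```text
(no output)
```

View pics/t1.png

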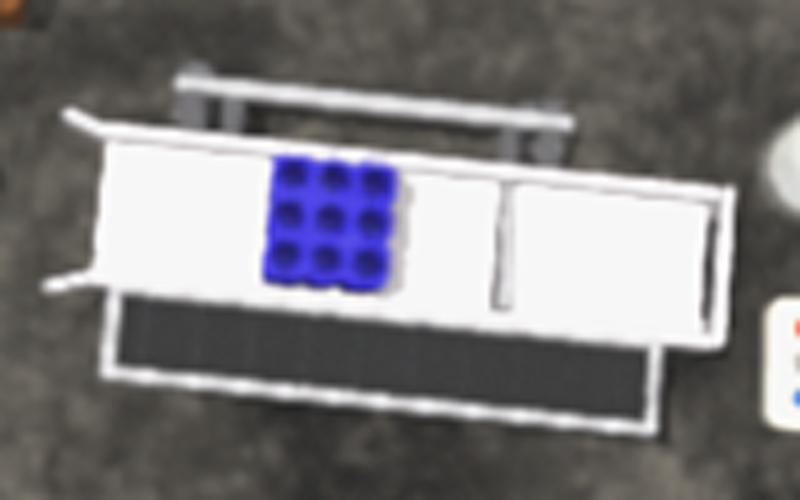

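The crop shows bar outer corners at (101,378) and (657,434), the chute's far end at (735,188) and (722,348), and the gate line from (506,180) to (502,310). The block's top spans (274,157), (265,285), (387,290) and (398,165). I'll fit the chute pose and block position to these.

```bash
cat > h.py <<'E'
import cv2,pickle,numpy as np
from scipy.optimize import least_squares
def proj(f,P):
    M=np.linalg.inv(f["world_from_camera"]);fl=200/np.tan(np.radians(f["fov_y"]/2))
    K=np.array([[fl,0,f["cx"]],[0,fl,f["cy"]],[0,0,1]])
    return cv2.projectPoints(np.asarray(P,float),cv2.Rodrigues(M[:3,:3])[0],M[:3,3],K,np.array(f["dist_coeffs"],float))[0][:,0]
def c2w(p,P):
    P=np.asarray(P,float);c,s=np.cos(p[2]),np.sin(p[2])
    return np.c_[p[0]+c*P[:,0]-s*P[:,1],p[1]+s*P[:,0]+c*P[:,1],P[:,2]]
E
python3 - <<'E'
from h import *
f=pickle.load(open("top.pkl","rb"))
C=[(-190,-86,105),(70,-86,105),(101,38,80),(101,-38,80),(0,34,61),(0,-34,74)]
u=[(101,378),(657,434),(735,188),(722,348),(506,180),(502,310)]
b=[(274,157),(265,285),(387,290),(398,165)]
U=(np.array(u+b)+.5)/5-.5+[295,145]
def r(q):
    x,y=q[3:]
    B=[(x-31,y+31,101),(x-31,y-31,101),(x+31,y-31,101),(x+31,y+31,101)]
    return (proj(f,c2w(q,C+B))-U).ravel()
s=least_squares(r,[500,-30,-1.6,-90,0]);print(s.x);print(s.fun.reshape(-1,2).round(1))
p=s.x[:3];np.save("p.npy",p)
W=lambda P:c2w(p,[P])[0].round(1)
print(W((-160,-38,150)),W((-160,-38,70)),W((36,-38,70)),np.degrees(p[2]))
E
```

```text
[ 577.71547631 -139.56339374   -1.69514175  -90.52124215   -2.73308771]
[[ 0.4 -0.3]
 [ 0.3 -0.2]
 [-1.8  0.1]
 [-1.1 -1. ]
 [ 1.3  0.4]
 [ 0.9  1. ]
 [-0.4 -0.7]
 [-1.1 -0.6]
 [ 0.7  1.1]
 [ 0.7  0.3]]
[559.9  23.9 150. ] [559.9  23.9  70. ] [ 535.5 -170.6   70. ] -97.124467799342
```

Request:
play_rows --steps '[[[0,0,0],[0,0,7.88],64],[[0,0,0],[0,0,7.88],64],[[0,0,0],[0,0,7.88],64],[[0,0,0],[0,0,7.88],64],[[0,0,0],[0,0,7.88],64],[[0,0,0],[0,0,7.88],64],[[0,0,0],[0,0,7.88],64],[[0,0,0],[0,0,7.88],64],[[0,0,0],[0,0,7.88],64],[[0,0,0],[0,0,0],64]]'

```text
clock: 1.1
tool_pos: [287.1, 582.8, 221.9]
tcp_rot: [0.0, 0.75, 0.662, -0.001]
force: [-0.8, -0.8, 0.1]
grip_width: 60.0
gripper_force: 0.0
```

Request:
play_rows --steps '[[[-1,0.4,0],[0,0,0],64],[[-1,0.4,0],[0,0,0],64],[[-1,0.4,0],[0,0,0],64],[[-1,0.4,0],[0,0,0],64],[[-1,0.4,0],[0,0,0],64],[[-1,0.4,0],[0,0,0],64],[[-1,0.4,0],[0,0,0],64],[[-1,0.4,0],[0,0,0],64],[[-1,0.4,0],[0,0,0],64],[[-1,0.4,0],[0,0,0],64],[[-1,0.4,0],[0,0,0],64],[[-1,0.4,0],[0,0,0],64]]'

```text
clock: 2.3
tool_pos: [369.0, 269.4, 222.3]
tcp_rot: [-0.0, 0.749, 0.663, -0.0]
force: [0.5, -0.0, -0.2]
grip_width: 60.1
gripper_force: 0.0
```

Request:
play_rows --steps '[[[-0.94,0.88,0],[0,0,0],64],[[-0.94,0.88,0],[0,0,0],64],[[-0.94,0.88,0],[0,0,0],64],[[-0.94,0.88,0],[0,0,0],64],[[-0.94,0.88,0],[0,0,0],64],[[-0.94,0.88,0],[0,0,0],64],[[-0.94,0.88,0],[0,0,0],64],[[-0.94,0.88,0],[0,0,0],64],[[-0.94,0.88,0],[0,0,0],64],[[-0.94,0.88,0],[0,0,0],64],[[0,0,0],[0,0,0],64],[[0,0,0],[0,0,0],64]]'

```text
clock: 3.5
tool_pos: [557.8, 9.8, 222.0]
tcp_rot: [-0.001, 0.75, 0.662, -0.0]
force: [-0.6, 0.8, -0.2]
grip_width: 60.2
gripper_force: 0.0
```

Request:
play_rows --steps '[[[0,0,0.8],[0,0,0],64],[[0,0,0.8],[0,0,0],64],[[0,0,0.8],[0,0,0],64],[[0,0,0.8],[0,0,0],64],[[0,0,0],[0,0,0],64],[[0,0,0],[0,0,0],64]]'

```text
clock: 4.1
tool_pos: [557.6, 10.8, 142.7]
tcp_rot: [-0.0, 0.749, 0.662, -0.0]
force: [-0.2, -0.1, -0.1]
grip_width: 60.2
gripper_force: 0.0
```

Run:
```python
from h import *
from plant import imaging
f=imaging.grab_frame("side");p=np.load("p.npy")
im=cv2.resize(f["color"][150:290,270:400,::-1],None,fx=4,fy=4,interpolation=cv2.INTER_CUBIC)
C=[(-190,-86,105),(70,-86,105),(70,-41,105),(97,-34,80),(97,34,80),(0,34,61),(0,-34,74),(-153,-8,125),(-153,-68,125),(-121.5,29,101),(-59.5,29,101),(-59.5,-33,101)]
for q in proj(f,c2w(p,C)):
    cv2.circle(im,tuple(int(v) for v in (q-[270,150])*4+1.5),3,(0,0,255),1)
cv2.imwrite("pics/s1.png",im)
```

```text
(no output)
```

View pics/s1.png

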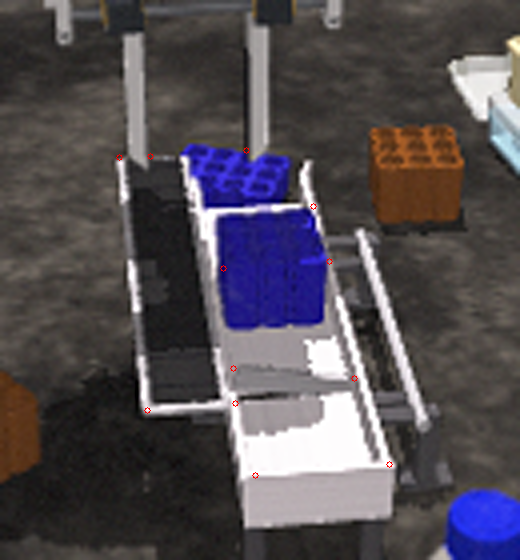

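The crop shows both fingertips (about (140,165) and (257,158)) above bar and lane behind the block, and the model's points lie on the chute's features within about 2 mm. Descend.

Request:
play_rows --steps '[[[0,0,0.4],[0,0,0],64],[[0,0,0.4],[0,0,0],64],[[0,0,0.4],[0,0,0],64],[[0,0,0.4],[0,0,0],64],[[0,0,0.4],[0,0,0],64],[[0,0,0.24],[0,0,0],64],[[0,0,0],[0,0,0],64],[[0,0,0],[0,0,0],64],[[0,0,0],[0,0,0],64]]'

```text
clock: 5.05
tool_pos: [554.9, 10.5, 84.7]
tcp_rot: [-0.003, 0.75, 0.662, -0.003]
force: [-8.3, 0.6, 6.5]
grip_width: 60.5
gripper_force: 3.9
```

Run:
```python
from h import *
from plant import imaging,status
for n,(a,b,c,d) in {"side":(170,290,290,400),"top":(145,245,295,425)}.items():
    f=imaging.grab_frame(n)
    im=cv2.resize(f["color"][a:b,c:d,::-1],(480,400) ,interpolation=cv2.INTER_CUBIC)
    globals()[n]=im
cv2.imwrite("pics/s2.png",cv2.resize(np.hstack([side,top]),(800,400)))
for k in range(3):
    imaging.grab_frame("top");s=status.observe();print(s["tool_pos"],s["force"],s["moment"],s["gripper_force"])
```

```text
[554.91288331  10.52296154  84.72525753] [-8.02228279  1.11668646  6.16092744] [ 0.19789409  1.86551544 -0.02889473] 3.913432601780187
[554.92299467  10.52335145  84.74908985] [-8.61294978  1.3900962   5.43125454] [0.15278135 1.8912654  0.00496747] 3.9138098865760185
[554.92755447  10.52696924  84.73813461] [-8.520037    1.24105324  5.084407  ] [0.19128858 1.88221405 0.01946569] 3.9129377929066322
```

View pics/s2.png

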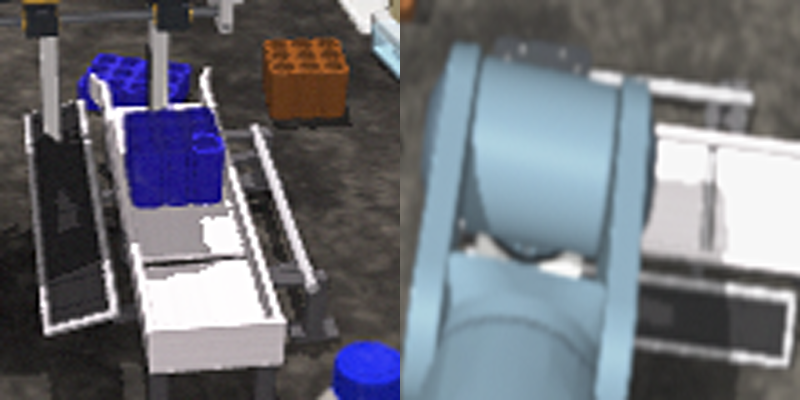

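The picture shows the gate sunk (only a dark slot at (195,262)), the left finger mid-bar at (50,130), and the other behind the block at (158,105). Push now.

Request:
play_rows --steps '[[[-0.15,0,0],[0,0,0],64],[[-0.25,0,0],[0,0,0],64],[[-0.25,0,0],[0,0,0],64],[[-0.25,0,0],[0,0,0],64],[[-0.25,0,0],[0,0,0],64],[[-0.25,0,0],[0,0,0],64],[[-0.25,0,0],[0,0,0],64],[[-0.25,0,0],[0,0,0],64],[[-0.25,0,0],[0,0,0],64],[[-0.25,0,0],[0,0,0],64],[[-0.25,0,0],[0,0,0],64],[[-0.25,0,0],[0,0,0],64]]'

```text
clock: 6.5
tool_pos: [548.9, -61.1, 86.2]
tcp_rot: [-0.001, 0.75, 0.661, 0.001]
force: [-0.5, 5.8, 4.8]
grip_width: 59.9
gripper_force: 3.5
```

Request:
play_rows --steps '[[[-0.25,0,0],[0,0,0],64],[[-0.25,0,0],[0,0,0],64],[[-0.25,0,0],[0,0,0],64],[[-0.25,0,0],[0,0,0],64],[[-0.25,0,0],[0,0,0],64],[[-0.25,0,0],[0,0,0],64],[[-0.25,0,0],[0,0,0],64],[[-0.25,0,0],[0,0,0],64],[[-0.25,0,0],[0,0,0],64],[[-0.25,0,0],[0,0,0],64],[[-0.25,0,0],[0,0,0],64],[[-0.2,0,0],[0,0,0],64]]'

```text
clock: 7.7
tool_pos: [539.7, -134.2, 86.1]
tcp_rot: [-0.001, 0.75, 0.661, 0.001]
force: [-1.3, 6.0, 4.9]
grip_width: 60.3
gripper_force: 3.6
```

Request:
play_rows --steps '[[[-0.2,0,0],[0,0,0],64],[[-0.2,0,0],[0,0,0],64],[[-0.15,0,0],[0,0,0],64],[[-0.05,0,0],[0,0,0],64],[[0,0,0],[0,0,0],64],[[0,0,0],[0,0,0],64]]'

```text
clock: 8.3
tool_pos: [537.8, -149.2, 86.1]
tcp_rot: [-0.001, 0.75, 0.661, 0.001]
force: [-2.0, 3.4, 3.9]
grip_width: 60.4
gripper_force: 2.9
```

Run:
```python
from h import *
from plant import imaging
f=imaging.grab_frame("side")
cv2.imwrite("pics/s3.png",cv2.resize(f["color"][170:290,290:400,::-1],None,fx=4,fy=4,interpolation=cv2.INTER_CUBIC))
```

```text
(no output)
```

View pics/s3.png

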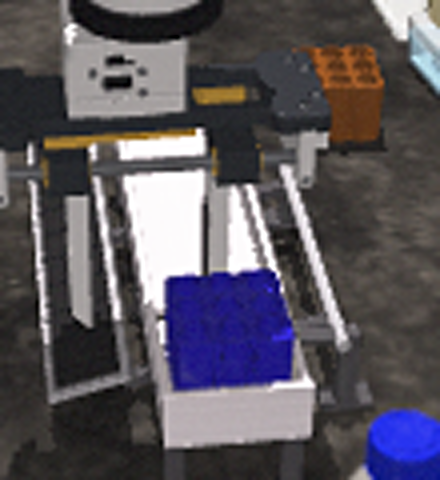

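The block stands deep in the bay (front at (230,385), against the stop end) and the bar is still held down by the finger at (85,320). I'll back off 3 mm and lift straight up.

Request:
play_rows --steps '[[[0.08,0,0],[0,0,0],64],[[0.06,0,0],[0,0,0],64],[[0,0,0],[0,0,0],64],[[0,0,-0.3],[0,0,0],64],[[0,0,-0.3],[0,0,0],64],[[0,0,-0.4],[0,0,0],64],[[0,0,-0.5],[0,0,0],64],[[0,0,-0.8],[0,0,0],64],[[0,0,-1],[0,0,0],64],[[0,0,-1],[0,0,0],64],[[0,0,-1],[0,0,0],64],[[0,0,0],[0,0,0],64]]'

```text
clock: 9.55
tool_pos: [539.9, -147.1, 222.9]
tcp_rot: [0.003, 0.75, 0.662, 0.001]
force: [-0.6, 0.1, 0.1]
grip_width: 60.2
gripper_force: 0.0
```

Request:
play_rows --steps '[[[1,0,-0.3],[0,0,0],64],[[1,0,0],[0,0,0],64],[[1,0,0],[0,0,0],64],[[1,0,0],[0,0,0],64],[[1,0,0],[0,0,0],64],[[1,0,0],[0,0,0],64],[[1,0,0],[0,0,0],64],[[1,0,0],[0,0,0],64],[[0,0,0],[0,0,0],64],[[0,0,0],[0,0,0],64]]'

```text
clock: 10.55
tool_pos: [562.5, 51.9, 225.2]
tcp_rot: [-0.001, 0.749, 0.662, -0.001]
force: [0.4, 0.4, 0.3]
grip_width: 60.0
gripper_force: 0.0
```

Run:
```python
from h import *
from plant import imaging
o=[]
for n,(a,b,c,d) in {"side":(170,290,290,400),"top":(145,245,335,455)}.items():
    f=imaging.grab_frame(n);o.append(cv2.resize(f["color"][a:b,c:d,::-1],(400,400),interpolation=cv2.INTER_CUBIC))
cv2.imwrite("pics/s4.png",np.hstack(o))
```

```text
(no output)
```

View pics/s4.png

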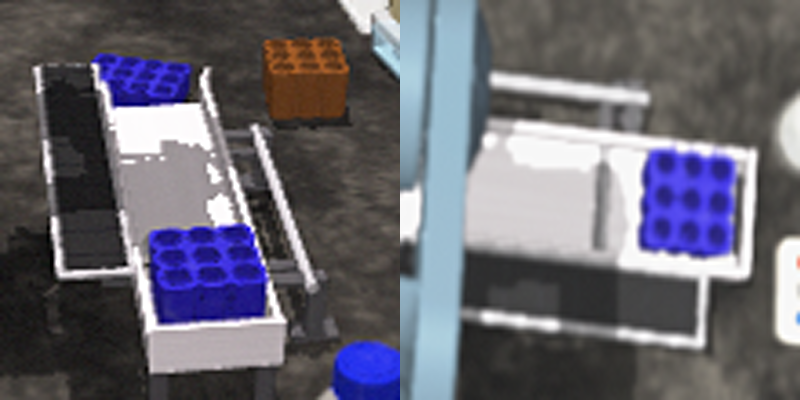

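The block stands in the bay (right panel, (688,203)) with a clear gap to the raised gate at (602,200). The bar is level again, and the bystanders in view have not moved.

```bash
python3 -c "
from plant import job;print(job.close_job())"
```

```text
the job is handed in; nothing more can be done
None
```

The violet block is past the gate, the gate has sprung back up behind it, the arm is clear, and the job was handed in at about 10.7 s of the 42 s allowed.

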